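# Lock the filament spool with its spring clip

## Task

Lock the filament spool onto its unwinder: pick up the orange-tabbed spring clip from the black mat, slide it sideways, mouth first, over the narrow steel neck under the spindle's head, from the side nearer the robot along the white arrow, and push until it snaps fully home, then let go of it. The spool slides loosely back on its carriage before it meets its stop, so feel for the snap and push gently: never press the clip on the spindle with more than about 18 N. Leave the blue-tabbed clip and everything else where they are.

Things in the scene. Friction and masses are not known exactly. Their poses are not given: they have to be found in the camera images.
- clip: Hairpin spring clip to use: steel, upright orange tab, about 55 g, lying flat on the mat, tab up. Origin: underside, below the tab's middle; z up, x towards its open mouth. Under the tab a 7 mm thick steel bridge, x -10 to 33 mm; its front end (x = 33) is the back stop. Two sprung arms of 6 mm wire, centred 3.5 mm above the underside, run from the bridge to the mouth at x = 64 mm.
- clip_grip (a point): middle of the orange tab where it is best gripped, 26 mm above the clip's underside, above its origin; axes as the clip. The tab is 24 mm along x, 12 mm thick along y (close the fingers across it) and stands from 7 to 37 mm above the underside.
- clip_mouth (a point): point midway between the arm ends, 64 mm from the clip's origin along x, 3.5 mm above its underside. The wire centres stand 30 mm apart here. Behind the mouth, at x = 50 mm, each arm has an inward bulge, leaving a gap of 6 mm; then comes a 13 mm wide pocket for the 12 mm neck. Each arm springs outwards at about 5 N per mm at its bulge.
- clip_seat (a point): point on the clip, 41 mm from its origin along x, 3.5 mm above its underside, where the neck's axis lies when the clip is home (2 to 3 mm of play fore and aft). Axes as the clip. Passing the bulges takes 7 to 14 N of push, which drops sharply at the snap and climbs steeply once the back stop meets the neck.
- clip_stop: the back stop: front end of the clip's steel bridge, 11 mm wide, 7 mm thick, fixed to the clip. Origin: middle of its front face, 33 mm from the clip's origin along x. It meets the neck when the clip is pushed as far as it goes. Axes as the clip.
- spare: look-alike, oversize clip with a blue tab, lying on the same mat; same tab and frame, but its arms are rigid and stand wider. Not to be used. The two clips may lie either way round on the mat.
- mat: black rubber parts mat, 170 x 180 x 4 mm, fixed to the table. Origin: centre of its underside.
- holder: sliding carriage with the filament spool lying flat on it and a spindle in its middle, one piece, 0.7 kg. It slides only along its own x, away from the robot as the white arrow on the top flange shows: the way to push the clip. Origin: on the spindle axis at the spool's underside, 20 mm above the table. Spool 200 mm diameter, top at 52 mm; grey hub disc 80 mm diameter, top at 60 mm.
- neck (a point): middle of the spindle's steel neck, on its axis, 68 mm above the holder's origin (88 mm above the table); axes as the holder. Neck 12 mm diameter, from 8 mm below this point (hub disc) to 8 mm above it, where the head, 22 mm diameter and 14 mm high, begins. The clip goes in with its x along this x.
- unwinder: round black fixed base under the spool, 230 mm diameter, 16 mm high. Origin: centre of its underside. The carriage slides on it under about 2.5 N and stays where left; 10 to 55 mm beyond where it starts, along its x, it meets a hard stop that cannot be seen.
- scraper: flat print scraper (spatula) lying on the table, beyond the mat. A bystander. Origin: along its shaft on its underside.
- driver: screwdriver lying on the table, to the robot's left. A bystander. Origin: along its shaft on its underside.
- glue: white glue stick, 28 mm diameter, 95 mm tall, standing. A bystander. Origin: centre of its underside.
- flower: small black printed flower lying flat, about 75 mm across. A bystander. Origin: centre of its underside.
- jar: small closed jar, 60 mm diameter, 70 mm tall, standing. A bystander. Origin: centre of its underside.
- mug: blue mug, 80 mm diameter, 95 mm tall, at the robot's left. A bystander. Origin: centre of its underside.
- print_cone: small red turned print, 50 mm diameter, 50 mm tall. A bystander. Origin: centre of its underside.

How it is judged:
On the way, in this order (a step that is already met when the one before it is completed fails the run):
1. the orange-tabbed clip is lifted clear of the mat (height (world z) of clip above 0.04 m), for 0.2 s.
2. the clip is snapped home on the neck (x of clip_seat in the frame of neck between -0.0045 and 0.0045 m and y of clip_seat in the frame of neck between -0.004 and 0.004 m and z of clip_seat in the frame of neck between -0.008 and 0.008 m and angle between clip's own z axis and vertical below 0.2 rad and x of clip_mouth in the frame of neck above 0.01 m and angle between the x axis of clip and the x axis of holder, either way round below 0.5 rad), for 0.2 s.
At the end, for the whole second after the job is handed in: The clip sits home on the neck: clip_seat within 4.5 mm of the neck along the holder's x, 4 mm across and 8 mm in height, the clip flat within 0.2 rad, mouth away from the robot within 0.5 rad of the push direction, released, clip and spool at rest (all of step 2 and linear speed of each of clip, holder below 0.01 m/s); the robot touches nothing.
It fails at once if the clip is rammed home: its back stop pressed on the neck with more than 20 N (contact force between clip_stop and holder above 20 N).
It fails at once if the clip is forced on crooked: all its contacts with the spindle and spool, the arms' pinch included, add up to more than 40 N (contact force between clip and holder above 40 N).
It fails at once if the robot itself presses on the spool or spindle with more than 15 N (contact force between the arm and holder above 15 N).
It fails at once if the spare clip is disturbed (moved over 15 mm) (distance of spare from where it was at the start of the episode above 0.015 m).
It fails at once if a bystander is disturbed (moved over 25 mm) (distance of any of scraper, driver, glue, flower, jar, mug, print_cone from where it was at the start of the episode above 0.025 m).
It also fails if it takes over 58 s, if anything falls off the work surface, if the arm or the gripper's body presses on something with over 40 N, if the wrist force passes 120 N, or if a joint passes its speed limit or range.

## Robot

A 7-joint arm with a two-finger parallel gripper is mounted at the origin on the work surface. World frame = base frame: x ahead of the robot, y to its left, z up, the work surface at z = 0. Lengths are in m, angles in rad, forces in N, time in s.
With the tool pointing down it reaches from about 0.425 to 0.975 m from the base axis. Payload 16.7 kg.
Tool frame: the origin (TCP) lies between the finger pads; the fingertips stand 25 mm ahead of it and the grasp point (between the pads) lies 6 mm ahead of it; z points along the fingers, y is the line along which they close (so a half turn about z gives the same grasp; the last joint's range is limited). The gripper opens to 85 mm and grips with 20 to 120 N. Pads are 22 mm wide; open, the fingers measure 114 mm over their backs; the gripper's body (76 mm by 85 mm) begins 54 mm behind the grasp point. The pads swing forward as they close: fully open they stand 13 mm farther back than shut.
Start: joints at [1.155, 0.426, 0.074, 1.606, -0.034, 1.111, -0.067], TCP at [0.177, -0.651, 0.256] pointing down, gripper open.
Joint ranges: [-2.85, 2.85], [-0.5, 2.14], [-1.23, 1.37], [0.21, 2.46], [-1.02, 4.16], [0.16, 2.05], [-2.73, 2.73]. Speed limits (rad/s): [1.89, 1.89, 2.39, 2.39, 3.01, 3.01, 3.01].

## Interface

Orientations are given as [roll, pitch, yaw] about the fixed x, y, z axes, in that order (R = Rz(yaw) Ry(pitch) Rx(roll)).
In Python, from station import ctrl gives the robot as it stands. Calls block until the motion is done:
- ctrl.move_to(position, orientation): joint-space move of the TCP to a pose.
- ctrl.servo_line(position, attitude=None, rate=0.15, f_stop=None): straight line of the TCP; attitude=None keeps the orientation; rate is the mean speed in m/s. With f_stop (N) it stops when the force on the tool has changed by that much, and returns True; else False.
- ctrl.move_j(angles): joint-space move.
- ctrl.set_gripper(opening, squeeze=None): finger opening in m; squeeze is the grip in N (None keeps the last); returns when the fingers have stopped.
- ctrl.hold(seconds).
- ctrl.solve_ik(position, orientation): joint angles nearest the present ones, or None.
- ctrl.get_state(): the state.
- ctrl.snapshot(name): name is "side" or "top" or "wrist"; returns a dict with "pixels" (384x512x3 uint8, red, green, blue), "fx", "fy", "cx", "cy" (pixels), "origin" and "orientation" of the camera in the world. Camera axes: x right, y up, looking along -z (the intrinsics and any distortion apply to the point x, -y, -z); pixel columns grow to the right and rows downward; lengths in m; the calibration is good to about 2 mm. A picture is of the moment at which its call begins. There is no depth.
A pose or a line that the arm cannot do raises ctrl.MotionError and nothing moves.
- ctrl.finish_job(): hands the job in; it is judged then, once.
The state is a dict: "time_s": time; "q": joint angles; "joint_vel": joint speeds; "tau": joint torques, N m; "tcp_pos": TCP position; "tool_rot": TCP orientation; "force": force on the tool from outside, world axes, zero at the start; "torque": the same for the moment, N m; "gripper_width": finger opening in m; "grasp_force": force on a finger pad.
Only numpy, scipy, OpenCV 4.12 (cv2) and the standard library are available. Lean on these libraries where they do the work, as an engineer would, in place of code of your own. Each camera call takes 0.05 s, during which the arm holds its last target. There are 200 camera calls.

## Working session

There is one attempt and no reset: what is moved stays moved. The work goes in short steps, each a Python script; the robot and the scene stay as the last script left them, time stands still between calls to the robot, and variables do not carry over. Pictures are saved under pics/ and viewed, at most 11 in all, crops included, and the job is handed in when it is done.

```bash
mkdir -p pics; ls; cat > h.py <<'E'
import numpy as np, cv2
from scipy.spatial.transform import Rotation as R
from station import ctrl
def snap(n,f=None):
    s=ctrl.snapshot(n)
    if f: cv2.imwrite('pics/'+f,s['pixels'][:,:,::-1])
    return s
def rot(o):
    o=np.array(o,float)
    return o if o.shape==(3,3) else R.from_euler('xyz',o).as_matrix() if o.size==3 else R.from_quat(o).as_matrix()
def ray(s,u,v):
    d=rot(s['orientation'])@np.array([(u-s['cx'])/s['fx'],-(v-s['cy'])/s['fy'],-1])
    return np.array(s['origin']),d/np.linalg.norm(d)
def plane(s,u,v,z):
    o,d=ray(s,u,v); return o+d*(z-o[2])/d[2]
E
python3 - <<'E'
from h import *
for n in ('top','side'):
    s=snap(n,n+'0.png'); print({k:s[k] for k in s if k!='pixels'})
print(ctrl.get_state())
E
```

```text
pics
{'fx': 389.0421682432015, 'fy': 389.0421682432015, 'cx': 253.2137113104561, 'cy': 190.8151279844287, 'origin': array([0.33472003, 0.03861072, 1.02490338]), 'orientation': array([ 0.20739036, -0.00413344, -1.56316332])}
{'fx': 455.3024218006886, 'fy': 455.3024218006886, 'cx': 249.64709944145903, 'cy': 197.7399521018953, 'origin': array([0.45547094, 0.87128471, 0.96283247]), 'orientation': array([ 0.74380514,  0.00555774, -3.05802422])}
{'time_s': 0.1, 'q': array([ 1.15548882,  0.426686  ,  0.07384584,  1.60651299, -0.03411699,
        1.11080497, -0.06711376]), 'joint_vel': array([-0.00068956,  0.00087605,  0.00078123, -0.0008786 , -0.00075782,
       -0.00117604, -0.00122635]), 'tau': array([ 7.29884734e-03, -9.51527953e+01,  3.77103075e+00, -4.64404750e+01,
        1.96579361e-02,  6.50743415e-03,  1.51851982e-04]), 'tcp_pos': array([ 0.17721609, -0.65098281,  0.2556826 ]), 'tool_rot': array([-3.14044209e+00,  6.37445230e-05,  2.65762045e-01]), 'force': array([-0.12253453, -0.66310023, -0.44407956]), 'torque': array([ 0.0074681 , -0.05074545, -0.01063613]), 'grasp_force': 0.0, 'gripper_width': 0.08538821133422869}
```

View pics/top0.png

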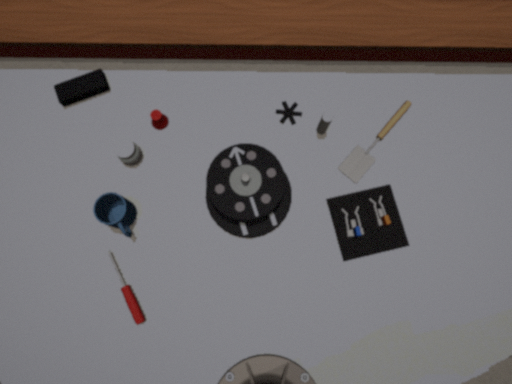

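View pics/side0.png

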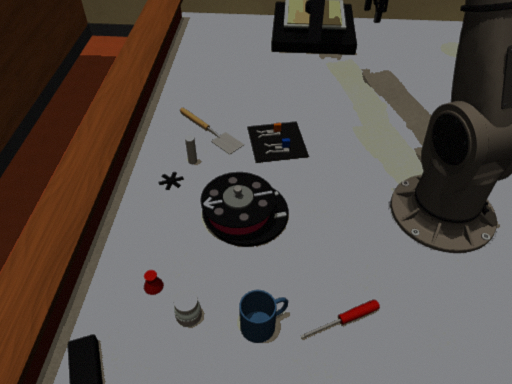

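The top view shows the spool head near (245,180), with the arrow pointing up-left from (272,220) to (236,150). The orange clip is at (387,220) with its mouth pointing up and away from the robot. The blue spare is to its left at (358,231). Next I'll compute positions and take a wrist-camera look over the mat.

```bash
cat >> h.py <<'E'
def hsv(s): return cv2.cvtColor(s['pixels'],cv2.COLOR_RGB2HSV)
def blobs(m,box=None,amin=4):
    m=m.astype(np.uint8)
    if box: k=np.zeros_like(m); k[box[1]:box[3],box[0]:box[2]]=1; m=m*k
    n,l,st,c=cv2.connectedComponentsWithStats(m)
    return sorted([(int(st[i,4]),c[i].round(1).tolist(),st[i,:4].tolist()) for i in range(1,n) if st[i,4]>=amin],reverse=True),l
def tri(s1,p1,s2,p2):
    o1,d1=ray(s1,*p1);o2,d2=ray(s2,*p2)
    t=np.linalg.lstsq(np.c_[d1,-d2],o2-o1,rcond=None)[0]
    return (o1+t[0]*d1+o2+t[1]*d2)/2,np.linalg.norm(o1+t[0]*d1-o2-t[1]*d2)
E
python3 - <<'E'
from h import *
T=snap('top');S=snap('side')
P={}
for s,n,b in ((T,'T',(325,180,415,265)),(S,'S',(245,115,310,165))):
    h=hsv(s)
    for c,lo,hi in (('or',3,18),('bl',100,125)):
        bl,_=blobs((h[...,0]>=lo)&(h[...,0]<=hi)&(h[...,1]>150)&(h[...,2]>70),b); print(n,c,bl[:3]); P[n+c]=bl[0][1]
for c in('or','bl'): print(c,tri(T,P['T'+c],S,P['S'+c]), plane(T,*P['T'+c],.041),plane(S,*P['S'+c],.03))
# arrow
h=hsv(T); bl,l=blobs((h[...,1]<60)&(h[...,2]>150),(205,140,295,240)); print(bl)
for b in bl: print(b[0],plane(T,*b[1],.072).round(4))
for n,s,b in(('t',T,(200,135,300,245)),('s',S,(190,160,300,250))):
    cv2.imwrite(f'pics/c{n}.png',cv2.resize(s['pixels'][b[1]:b[3],b[0]:b[2],::-1],None,fx=5,fy=5,interpolation=cv2.INTER_CUBIC))
# wrist look over the mat
p=plane(T,372,222,.02);print('mat',p)
q=ctrl.get_state()
for yaw in (0,):
    ctrl.move_to([p[0]-.03,p[1],.30],[np.pi,0,yaw])
s=snap('wrist','w0.png');print({k:s[k] for k in s if k!='pixels'},ctrl.get_state()['time_s'],ctrl.get_state()['q'])
E
```

```text
T or [(48, [387.2, 219.6], [384, 215, 7, 10])]
T bl [(34, [357.2, 231.1], [355, 227, 6, 9])]
S or [(18, [277.3, 124.2], [274, 123, 7, 3])]
S bl [(19, [285.7, 139.3], [282, 138, 8, 3])]
or (array([ 0.46977948, -0.30713888,  0.0372089 ]), np.float64(0.0009159724604927127)) [ 0.46971725 -0.30589932  0.041     ] [ 0.46943952 -0.31615179  0.03      ]
bl (array([ 0.43983382, -0.22771042,  0.04206966]), np.float64(0.00034294459423331335)) [ 0.43977719 -0.22797118  0.041     ] [ 0.43979891 -0.24216835  0.03      ]
[]
mat [ 0.4659944  -0.27329228  0.02      ]
{'fx': 334.9403541819936, 'fy': 334.9403541819936, 'cx': 257.0074299691419, 'cy': 191.80123597282565, 'origin': array([ 0.5089458 , -0.27405827,  0.41726699]), 'orientation': array([-2.95032268e-01, -1.22616373e-04, -1.57086475e+00])} 1.9333 [ 0.53964047  0.12931862 -0.11304816  1.90186886  0.01635535  1.11145726
 -1.15184831]
```

View pics/w0.png

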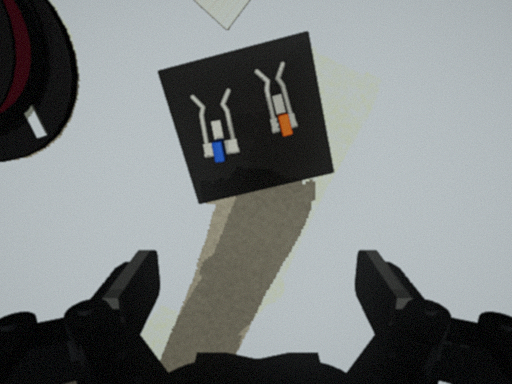

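View pics/ct.png

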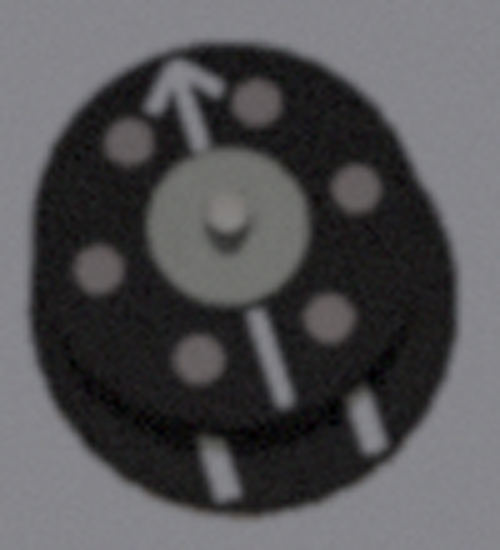

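The wrist view shows the orange tab at (286,125), its arm ends at (258,72) and (281,65), so yaw is about +16°. The crop shows the spindle head top at about (245.6,177.4) full-frame and the arrow running from (257,216) to (235,147). Next are closer wrist looks at the clip and then the spindle.

```bash
python3 - <<'E'
from h import *
T=snap('top')
print('head',plane(T,245.6,177.4,.110),'hub',plane(T,245.6,180.4,.08))
a=plane(T,257,216,.072);b=plane(T,235,147.4,.072);print('arrow',a,b,np.arctan2(*(b-a)[1::-1]))
W=lambda y:np.array([np.cos(y),np.sin(y)])
hd=plane(T,245.6,177.4,.110)
ya=float(np.arctan2(*(b-a)[1::-1]))
g=np.array([.4697,-.3065]);y=.28
ctrl.move_to([*(hd[:2]+.03*W(ya)),.30],[np.pi,0,ya]); s=snap('wrist','wspool.png')
np.savez('wspool.npz',**s)
ctrl.move_to([*(g+.035*W(y)),.20],[np.pi,0,y]); s=snap('wrist','wclip.png')
np.savez('wclip.npz',**s); print(ctrl.get_state()['time_s'])
E
```

```text
head [0.56028055 0.05498078 0.11      ] hub [0.55996981 0.05542767 0.08      ]
arrow [0.47177783 0.02636749 0.072     ] [0.64854717 0.08374502 0.072     ] 0.3138608868438088
4.9
```

View pics/wclip.png

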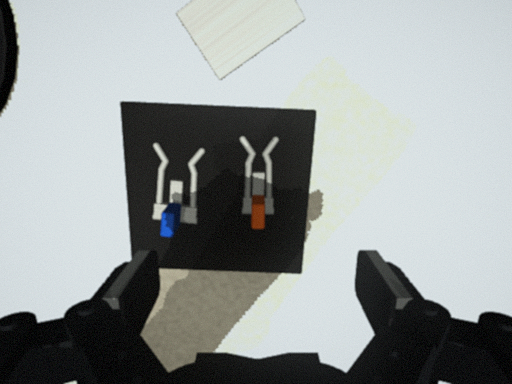

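View pics/wspool.png

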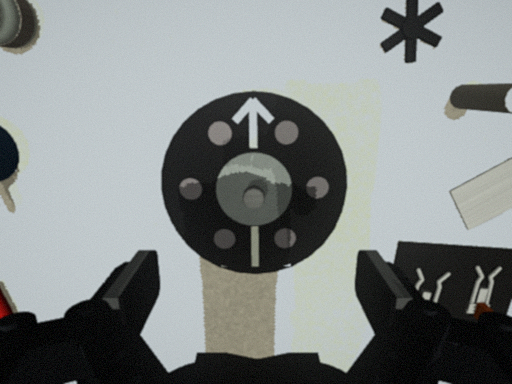

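The clip image shows the tab at about (258,212) and arm tips at (242,140) and (275,140). The spool image shows the head at about (254,197) and the arrow nearly vertical, from (252,98) to (255,265). I'll work these out numerically.

```bash
python3 - <<'E'
from h import *
c=np.load('wclip.npz');w=np.load('wspool.npz')
h=hsv(c)
m=(h[...,0]>=3)&(h[...,0]<=18)&(h[...,1]>150)&(h[...,2]>50)
bl,l=blobs(m,(235,180,290,240));print(bl[0])
ys,xs=np.where(l==l[int(bl[0][1][1]),int(bl[0][1][0])])
print('tab rect',cv2.minAreaRect(np.c_[xs,ys].astype(np.float32)))
# light clip parts (arms) right half
m=(h[...,1]<70)&(h[...,2]>75); bl,l=blobs(m,(235,125,290,220));print(bl)
L=(l>0)
for r in range(132,196,5):
    k=np.where(L[r,235:290])[0]+235
    if len(k): print(r,k.min(),k.max(),'mid',plane(c,(k.min()+k.max())/2,r,.0075)[:2].round(4))
# spool
h=hsv(w);m=(h[...,2]>45)
bl,l=blobs(m,(214,150,294,226));print(bl[:3])
hb=bl[0];ys,xs=np.where(l==l[int(hb[1][1])-15,int(hb[1][0])]);
e=cv2.fitEllipse(max(cv2.findContours((l>0).astype(np.uint8),0,1)[0],key=len));print('hub ell',e,plane(w,*e[0],.08))
g=w['pixels'][165:226,214:294].mean(2);print(cv2.HoughCircles(cv2.resize(g.astype(np.uint8),None,fx=4,fy=4,interpolation=2),cv2.HOUGH_GRADIENT,1.2,40,param1=60,param2=15,minRadius=28,maxRadius=60))
cv2.imwrite('pics/hub.png',cv2.resize(w['pixels'][145:275,204:304,::-1],None,fx=5,fy=4.6,interpolation=2))
a=h[...,2]>130; a&=h[...,1]<70
for box in((240,115,270,148),(245,228,265,268)):
    k=np.zeros_like(a);k[box[1]:box[3],box[0]:box[2]]=1
    m=a&k if box[1]<200 else (h[...,2]>70)&k
    for r in (box[1]+8,box[3]-8):
        j=np.where(m[r])[0]; print(r,j.min(),j.max(),plane(w,j.mean(),r,.072).round(4))
E
```

```text
(430, [257.7, 212.7], [251, 196, 14, 34])
tab rect ((257.5, 212.5), (33.0, 13.0), 90.0)
[(1251, [258.2, 174.7], [239, 136, 40, 78])]
137 240 277 mid [ 0.5354 -0.2877]
142 240 277 mid [ 0.531  -0.2889]
147 244 273 mid [ 0.5265 -0.2902]
152 248 270 mid [ 0.5221 -0.292 ]
157 247 269 mid [ 0.5173 -0.2924]
162 245 271 mid [ 0.5127 -0.2938]
167 245 271 mid [ 0.5081 -0.2951]
172 245 271 mid [ 0.5035 -0.2965]
177 246 271 mid [ 0.4989 -0.2983]
182 246 271 mid [ 0.4941 -0.2997]
187 246 270 mid [ 0.4892 -0.3006]
192 245 270 mid [ 0.4842 -0.3016]
[(4465, [253.5, 188.2], [216, 151, 76, 75])]
hub ell ((253.46835327148438, 188.23202514648438), (73.53273010253906, 75.8635482788086), 86.82295989990234) [0.56356917 0.05824265 0.08      ]
[[[156.6      137.40001   40.96    ]
  [ 48.600002  84.600006  44.08    ]
  [257.40002   61.800003  48.52    ]]]
123 249 256 [0.6267 0.0795 0.072 ]
140 249 256 [0.6103 0.0743 0.072 ]
236 251 258 [0.5085 0.0395 0.072 ]
260 251 258 [0.4799 0.0303 0.072 ]
```

View pics/hub.png

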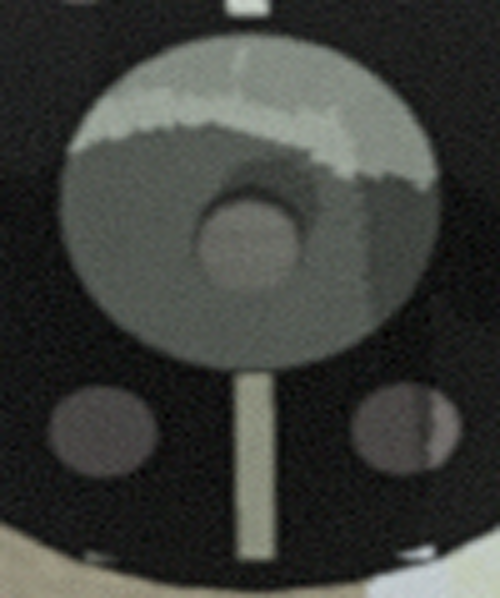

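```bash
python3 - <<'E'
from h import *
c=np.load('wclip.npz');w=np.load('wspool.npz')
y=.265;u=np.array([np.cos(y),np.sin(y)])
f=plane(c,257.7,195.7,.011)[:2]-.012*u; b=plane(c,257.7,229.7,.041)[:2]+.012*u
print('tab from front/back edges',f,b,'from tip',plane(c,258.5,135.7,.0075)[:2]-.065*u)
print('head wrist',plane(w,253.8,198.5,.110))
g=(f+b)/2*.5+.5*np.array([.4697,-.3065]); print('g',g)
ctrl.set_gripper(.05)
ctrl.move_to([*g,.12],[np.pi,0,y])
ctrl.servo_line([*g,.036],rate=.1,f_stop=8)
ctrl.set_gripper(0,30)
st=ctrl.get_state();print(st['gripper_width'],st['grasp_force'],st['force'],st['tcp_pos'],st['tool_rot'])
ctrl.servo_line([*g,.20],rate=.15)
st=ctrl.get_state();print(st['gripper_width'],st['grasp_force'],st['force'],st['time_s'])
s=snap('wrist','held.png');np.savez('held.npz',**s)
E
```

```text
tab from front/back edges [ 0.47016054 -0.30564315] [ 0.47179016 -0.30556537] from tip [ 0.47380575 -0.30434224]
head wrist [0.56228147 0.05720069 0.11      ]
g [ 0.47033768 -0.30605213]
0.01153524453441223 31.752989128567606 [-1.13938895  0.47055661  6.39330306] [ 0.47055173 -0.30622504  0.03650021] [ 3.14103632e+00 -4.49486045e-04  2.64946084e-01]
0.011283016331388557 30.78697979450226 [-0.30784921 -0.18300243 -0.95666997] 8.4417
```

View pics/held.png

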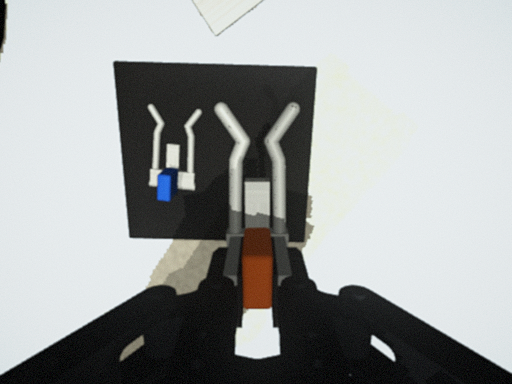

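Held: the clip sits straight in the fingers, with tips at (220,108) and (294,107) and the stop edge at about row 180. Now to the pre-insert pose, to measure clip and spindle head in the same image.

```bash
python3 - <<'E'
from h import *
n=np.array([.5615,.0565]);y=.32;u=np.array([np.cos(y),np.sin(y)])
p=n-.100*u
ctrl.set_gripper(0,80)
ctrl.move_to([*p,.2],[np.pi,0,y])
ctrl.servo_line([*p,.115],rate=.12)
s=snap('wrist','pre.png');np.savez('pre.npz',**s)
s=snap('top');np.savez('preT.npz',**s)
st=ctrl.get_state();print(st['tcp_pos'],st['tool_rot'],st['force'],st['time_s'])
E
```

```text
[0.46708893 0.02501914 0.11572379] [ 3.14122931e+00 -1.20844752e-03  3.19731516e-01] [-0.30201436  0.28258558 -0.59400577] 10.9167
```

View pics/pre.png

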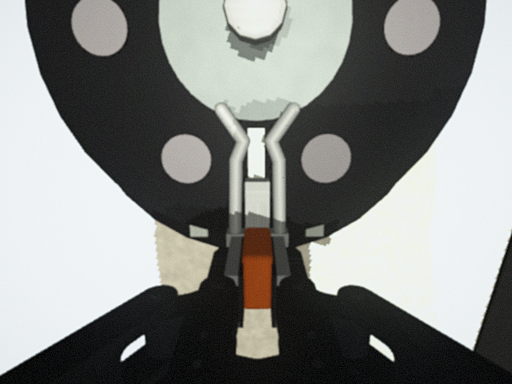

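The pre-insert view has the clip mouth midpoint at about (257,107) and the head at about (254,10), so the lateral error is small. I'll compute it.

```bash
python3 - <<'E'
from h import *
s=np.load('pre.npz');y=.3197
t=np.array([.46709,.02502])
def loc(u,v,z):
    d=plane(s,u,v,z)[:2]-t; return (np.array([[np.cos(y),np.sin(y)],[-np.sin(y),np.cos(y)]])@d*1000).round(2)
g=s['pixels'].astype(int).mean(2)
for r in (4,8,12,16,20,24): print(r,g[r,214:296:3].astype(int))
for r in (40,60,80):
    k=np.where(g[r,120:400]>110)[0]+120; print('hub',r,k.min(),k.max(),loc((k.min()+k.max())/2,r,.08))
for r in (130,140,160): print('arrow tail',[ (k.min(),k.max(),loc(k.mean(),r,.072)) for k in [np.where(g[r,249:267]>150)[0]+249] if len(k)])
for r in (195,210):
    k=np.where(g[r,225:292]>110)[0]+225; print('arms',r,k.min(),k.max(),loc((k.min()+k.max())/2,r,.0865))
print('tips',loc(220,107,.0865),loc(294,107,.0865),'mid',loc(257,104,.0865),'stopedge',loc(257,181,.090),'head',loc(255,12,.11))
E
```

```text
4 [211 207 210 141 227 231 233 235 234 236 237 237 237 238 239 238 238 237
 237 235 235 235 231 224 154 218 214 213]
8 [205 208 213 125 218 226 230 234 233 234 236 236 238 239 239 238 239 237
 238 235 237 234 231 225 111 191 215 212]
12 [206 210 210 182 190 223 230 233 235 233 236 237 240 237 239 238 238 237
 235 236 234 235 219 208 148 194 216 212]
16 [209 212 210 210 119 226 230 233 235 234 236 236 238 237 238 238 236 236
 237 237 236 233 227 154 188 208 211 212]
20 [211 214 211 216 139 219 225 231 232 233 234 234 235 236 236 237 236 235
 236 236 235 229 228 112 186 179 199 210]
24 [207 210 214 213 178 106 220 229 233 233 237 237 236 238 236 237 237 237
 236 235 228 226 133 152 185 187 214 211]
hub 40 120 399 [93.32 -0.57]
hub 60 168 342 [85.49  1.32]
hub 80 179 331 [77.4   1.33]
arrow tail [(np.int64(249), np.int64(264), array([55.07,  0.67]))]
arrow tail [(np.int64(249), np.int64(266), array([50.33,  0.81]))]
arrow tail [(np.int64(249), np.int64(264), array([40.59,  0.66]))]
arms 195 230 284 [27.25  0.41]
arms 210 229 284 [19.95  0.63]
tips [66.34 16.14] [ 66.37 -15.24] mid [67.59  0.45] stopedge [34.82  0.42] head [97.84  1.14]
```

```bash
python3 - <<'E'
from h import *
y=.325;u=np.array([np.cos(y),np.sin(y),0]);v=np.array([-u[1],u[0],0])
n=np.array([.5615,.0565,.115]); 
n=n+v*.0008
st=ctrl.get_state(); s0=-.100
ctrl.servo_line(n+s0*u,[np.pi,0,y],rate=.05); 
f0=ctrl.get_state()['force']
def F():
    st=ctrl.get_state();f=st['force']-f0; d=st['tcp_pos']-n
    return d@u*1000,-f@u,f@v,f[2],st['time_s'],d@v*1000
print(np.round(F(),2))
r=ctrl.servo_line(n-.062*u,rate=.03,f_stop=5);print(r,np.round(F(),2))
if not r:
    r=ctrl.servo_line(n+.03*u,rate=.012,f_stop=5);print(r,np.round(F(),2))
np.save('f0.npy',f0)
E
```

```text
[-9.984e+01  0.000e+00  0.000e+00  0.000e+00  1.117e+01 -6.000e-02]
False [-6.217e+01  7.000e-01  4.800e-01  2.400e-01  1.258e+01 -4.000e-02]
True [-36.62   0.83  -1.87   1.56  15.58  -0.14]
```

```bash
cat > push.py <<'E'
from h import *
y=.325;u=np.array([np.cos(y),np.sin(y),0]);v=np.array([-u[1],u[0],0])
n=np.array([.5615,.0565,.115])+v*.0008; f0=np.load('f0.npy')
def F():
    st=ctrl.get_state();f=st['force']-f0; d=st['tcp_pos']-n
    return np.round([d@u*1000,-f@u,f@v,f[2],st['time_s'],d@v*1000],2)
E
python3 - <<'E'
from push import *
x=F()[0]/1000;pk=0
for i in range(12):
    x+=.001
    r=ctrl.servo_line(n+x*u,rate=.015,f_stop=9); a=F(); print(r,a)
    if a[1]>6: break
E
```

```text
False [-3.601e+01  5.230e+00 -1.090e+00  4.700e-01  1.587e+01 -3.000e-02]
False [-35.59   7.7   -2.43  -0.53  16.12  -0.08]
```

```bash
python3 - <<'E'
from push import *
x=F()[0]/1000;pk=7.7;snap_=False
for i in range(24):
    x+=.0005
    r=ctrl.servo_line(n+x*u,rate=.01,f_stop=7); a=F(); print(r,a)
    if a[1]>15.5: break
    pk=max(pk,a[1])
    if a[1]<pk-4: snap_=True; print('snap?')
    if snap_ and a[1]>7: break
E
```

```text
False [-35.68   6.38  -1.88  -1.22  16.37  -0.06]
False [-35.57   7.94  -1.21   1.49  16.62  -0.08]
False [-35.36   9.84  -0.91   0.16  16.87  -0.06]
False [-35.26  11.85  -1.35   2.6   17.12  -0.07]
False [-34.15   9.47  -1.72   1.86  17.37  -0.1 ]
False [-33.79  10.01  -1.25  -1.37  17.62  -0.05]
False [-33.65  11.52  -1.05  -0.19  17.87  -0.07]
False [-32.94   9.08  -1.2    0.35  18.12  -0.08]
False [-31.78   5.84  -0.75  -0.07  18.37  -0.05]
snap?
False [-3.000e+01  1.590e+00 -1.040e+00  6.000e-02  1.862e+01 -1.000e-02]
snap?
False [-2.919e+01 -1.640e+00 -1.430e+00  1.440e+00  1.887e+01 -2.000e-02]
snap?
False [-29.26  -2.53  -2.18   0.2   19.12   0.  ]
snap?
False [-29.09  -1.99  -1.34  -0.11  19.37   0.04]
snap?
False [-2.882e+01  2.600e-01 -1.770e+00 -5.000e-02  1.962e+01  1.000e-02]
snap?
False [-2.825e+01  3.700e-01 -1.110e+00 -1.880e+00  1.987e+01 -1.000e-02]
snap?
False [-27.52  -0.04  -2.08  -1.55  20.12  -0.  ]
snap?
False [-2.698e+01  1.000e-01 -2.220e+00  3.200e-01  2.037e+01  2.000e-02]
snap?
False [-2.647e+01 -9.000e-02 -2.130e+00 -9.800e-01  2.062e+01  1.000e-02]
snap?
False [-25.91   1.07  -1.73  -1.2   20.87   0.  ]
snap?
False [-25.52  -0.76  -1.69  -0.84  21.12  -0.  ]
snap?
False [-2.504e+01 -3.300e-01 -1.480e+00  1.600e-01  2.137e+01  1.000e-02]
snap?
False [-24.54   0.73  -2.05  -0.55  21.62   0.04]
snap?
False [-24.04   0.42  -0.65   0.28  21.87   0.09]
snap?
False [-23.53   2.1   -1.81   0.81  22.12   0.1 ]
snap?
```

The force peaked at about 12 N, then dropped to about 0, which is the snap. I'll continue gently to the back-stop climb.

```bash
python3 - <<'E'
from push import *
x=-.0235
for i in range(20):
    x+=.0005
    r=ctrl.servo_line(n+x*u,rate=.01,f_stop=6); a=F(); print(r,a)
    if a[1]>6: break
s=snap('wrist','home.png');np.savez('home.npz',**s)
T=snap('top');np.savez('homeT.npz',**T)
E
```

```text
False [-22.97   1.58  -0.8    0.31  22.37   0.12]
False [-22.51   1.62   0.11   0.37  22.62   0.04]
False [-2.199e+01  6.700e-01  1.300e-01 -5.000e-02  2.287e+01  1.000e-02]
False [-2.148e+01  8.700e-01 -2.600e-01  3.000e-02  2.312e+01  1.000e-02]
False [-2.119e+01  2.350e+00 -7.000e-02  1.430e+00  2.337e+01 -2.000e-02]
False [-20.65   3.34   0.14   0.63  23.62  -0.03]
False [-2.004e+01  3.070e+00 -1.900e-01  6.600e-01  2.387e+01 -2.000e-02]
False [-1.946e+01  2.360e+00 -6.000e-02  1.560e+00  2.412e+01  2.000e-02]
False [-1.893e+01  2.240e+00 -8.000e-01  6.600e-01  2.437e+01 -1.000e-02]
False [-1.847e+01  2.890e+00 -5.600e-01 -2.100e-01  2.462e+01 -1.000e-02]
False [-1.834e+01  6.210e+00  2.000e-02  3.490e+00  2.487e+01 -1.000e-02]
```

View pics/home.png

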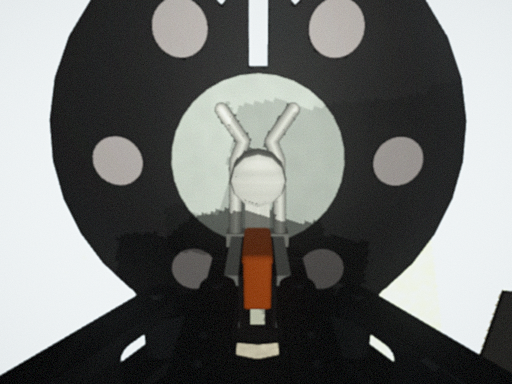

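The head (258,177) now sits behind the bulges at rows 145-150, against the back stop, so the clip is home. Next: relax the push, release and retreat upwards.

```bash
python3 - <<'E'
from push import *
s=np.load('home.npz')
st=ctrl.get_state();c,q=np.cos(y),np.sin(y)
def loc(a,b,z): return np.array([[c,q],[-q,c]])@(plane(s,a,b,z)[:2]-st['tcp_pos'][:2])*1000
print('head rel tool',loc(258,177,.11),'tips',loc(257,104,.0865))
ctrl.servo_line(n-.0195*u,rate=.01); print(F())
ctrl.servo_line(n-.0195*u-np.array([0,0,.0015]),rate=.01,f_stop=4); print(F())
ctrl.set_gripper(.035); print(F())
p=ctrl.get_state()['tcp_pos']
ctrl.servo_line(p+[0,0,.10],rate=.08); print(F())
ctrl.servo_line(p+[0,0,.13]-.03*u,rate=.1)
s=snap('wrist','end.png');np.savez('end.npz',**s)
E
```

```text
head rel tool [4.20409476e+01 7.95596114e-03] tips [67.62596278  0.39741766]
[-1.912e+01  9.400e-01 -6.600e-01 -3.000e-02  2.527e+01  2.000e-02]
[-1.947e+01  8.500e-01  2.400e-01  7.700e-01  2.557e+01  2.000e-02]
[-1.946e+01  6.000e-01 -6.800e-01  7.700e-01  2.592e+01  1.000e-02]
[-19.73   0.88   0.39   0.44  27.32   0.08]
```

View pics/end.png

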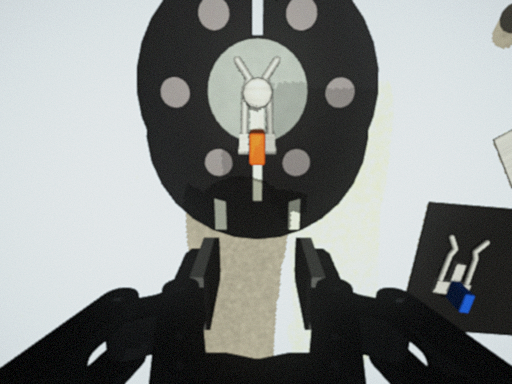

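The clip sits straight on the neck: head at (257,92), tab at (257,147), arms beyond the head. It is released, and the spare is still on its mat. Handing in.

```bash
python3 - <<'E'
from h import *
ctrl.hold(.5); print(ctrl.get_state()['time_s'], ctrl.finish_job())
E
```

```text
the job is handed in; nothing more can be done
28.45 None
```

The orange clip is snapped home on the spindle neck and released, with a peak push of about 12 N in the force readings; I handed the job in at 28.5 s, and no verdict came back.

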